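# Purge the lens tin, cap it and lift off the outer lid

## Robot

A 6-joint arm with a two-finger parallel gripper is mounted at the origin on the work surface. World frame = base frame: x ahead of the robot, y to its left, z up, the work surface at z = 0. Lengths are in m, angles in rad, forces in N, time in s.
With the tool pointing down it reaches from about 0.225 to 0.875 m from the base axis. Payload 3.4 kg.
Tool frame: the origin (TCP) lies between the finger pads; the fingertips stand 11 mm ahead of it and the grasp point (between the pads) lies 8 mm behind it (tips_ahead is the distance from the TCP to the fingertips, in m); z points along the fingers, x is the direction in which the jaws open and shut, and the axes are right-handed (so a half turn about z gives the same grasp; the last joint's range is limited). The gripper opens to 85 mm and grips with 20 to 120 N. Pads are 22 mm wide; open, the fingers measure 114 mm over their backs; the gripper's body (76 mm by 85 mm) begins 54 mm behind the grasp point. The pads swing forward as they close: fully open they stand 13 mm farther back than shut.
Start: joints at [-1.374, 0.276, 1.505, -0, 1.361, -0.121], TCP at [0.18, -0.546, 0.209] pointing down, gripper open.
Joint ranges: [-2.89, 2.89], [-0.75, 2.08], [0.22, 2.7], [-1.18, 4.32], [0.11, 2.71], [-2.7, 2.7]. Speed limits (rad/s): [2.57, 2.57, 3.14, 3.14, 3.14, 3.14].

## Interface

Orientations are given as a unit quaternion [w, x, y, z].
In Python, from rig import get_state, get_image, sign_off, masks_of, tips_ahead gives the robot as it stands.
- The arm moves only by the tool play_rows, never from a script. Its argument "series" is a list of rows, each an object of numbers: "fingers": the closure, from -1 (fully open) to 1 (shut); "dx", "dy", "dz": the shift along the world's x, y, z in mm; "turn": the turn about the world's z in rad. A call has 1 to 20 rows; each row shifts and turns the pose as measured when the row begins; what a row does not reach is not made up. A row lasts 1/12 s, in which the tool goes at most 41.7 mm and 7.16 degrees, less where a joint would pass 70% of its speed; a pose out of reach is approached as far as the arm can. A call with a gripper value outside its range is refused whole. The fingers move at their own pace and stop on an object; "squeeze" is the grip in N (left out, the last holds). Time passes only in rows, so rows that do not move let the fingers close. It gives the time, the measured TCP pose, the force and the opening at its end, in the units of the state.
- get_state(): the state, without advancing time (a new reading comes with each control period).
- get_image(name): name is "scene" or "top"; returns a dict with "pixels" (420x560x3 uint8, red, green, blue), "vfov" (degrees; the focal length in pixels is half the picture's height over the tangent of half this angle, whatever the lens; pixels are square), "cx", "cy" (the principal point, pixels), "rvec" (rotation vector, rad) and "tvec" (3), from world to camera coordinates, as OpenCV has them. Camera axes: x right, y down, z forward; pixel columns grow to the right and rows downward; lengths in m; the calibration is good to about 2 mm. A picture is of the moment at which its call begins. There is no depth.
- sign_off(): hands the job in, once; it reports no verdict.
Trained networks look in a picture, given as the dict that the camera call returned (one of the last four; its "shot" number tells which), for a name from the list of things; names that differ only in an ending like _2 or _b are one class to them, and where a whole thing is asked for, a point or a joint stands for the part that bears it (a point fixed in the world has none). Each returns a list of dicts, best first, with "p" (0 to 1); they miss things now and then, are a little off and sometimes report something else, mostly with a low value. They report only what shows in the picture. A call takes as long as a camera call. They do not tell look-alikes from the thing itself.
- masks_of(picture, label): "region" (420x560 bool, what is visible of it) and "xy" ([column, row] in pixels, amid what is visible of it).
The state is a dict: "clock": time; "qpos": joint angles; "qd": joint speeds; "effort": joint torques, N m; "position": TCP position; "ee_rot": TCP orientation; "contact_force": force on the tool from outside, world axes, zero at the start; "moment": the same for the moment, N m; "width": finger opening in m.
Only numpy, scipy, OpenCV 4.12 (cv2) and the standard library are available. Lean on these libraries where they do the work, as an engineer would, in place of code of your own. Each camera call takes 0.05 s, during which the arm holds its last target. There are 200 camera calls.

## Task

Purge the lens tin by pumping the red lever through at least three full strokes, right down and all the way back up each time. Then pick up the nested pair of lids by the orange knob, lower both together gently onto the tin until they are fully seated and let the knob go; now take the aluminium outer lid by its collar and lift it off alone, straight up and level, leaving the blue inner lid seated on the tin and undisturbed. Finish still holding the outer lid in the gripper, still, about 10 cm above the tin, for it is wanted for the next tin; leave the other things on the worktop alone.

Things in the scene. Friction and masses are not known exactly. Their poses are not given: they have to be found in the camera images.
- stand: Fixed grey purge stand: base plate 180 x 300 x 12 mm (x, y, z) with an open steel lens tin (axis at x 0, y -85 mm) and a hand pump with red-handled lever (in the plane y +85 mm), a copper pipe between. The lever's hinge cheeks stand at x +70 mm, 97 mm high. Origin: centre of the plate's underside, x away from the robot at yaw 0; yaw varies by about +-0.3 rad.
- tin_rim (a point): Centre of the open tin's mouth, level with its rim, 67 mm above the worktop. The tin is round, 98 mm outside, 92 mm inside, wall 3 mm; the spare lens in it stays more than 15 mm below the rim. Axes as those of the stand.
- lever (a joint): Angle of the pump lever, rad: 0 = up (sprung rest), 0.6 = right down against its stop. Sprung: pushing down on the handle takes about 4 N at the start and about 8 N at the bottom, and it comes up again by itself when let go. A full stroke goes beyond 0.5 and back below 0.08.
- lever_pad (a point): Middle of the top face of the red lever handle, a paddle 52 mm long, 40 wide, 12 thick, 120 mm from the hinge towards the stand's -x. At rest the arm rises 0.4 rad above level and this point is 137 mm above the worktop; right down the arm falls 0.2 rad below level and the point is 67 mm up and 10 mm further from the hinge. Press straight down from above.
- lever_hinge (a point): Hinge axis of the pump lever (the axis lies along the stand's y), 85 mm above the worktop.
- inner_lid: Inner lid, round, loose, 0.15 kg. Origin: centre of its underside, z up. Plug 87 mm across from 0 to 10 mm (chamfered to 78 at the bottom), enters the tin; blue disc 106 mm across from 10 to 14 mm; orange knob 18 mm thick from 14 to 60 mm. Starts on the worktop; seated, its origin is 10 mm below the rim. Lifting the knob carries both lids: the outer rests on the blue disc.
- outer_lid: Outer lid, round, loose, 0.13 kg, aluminium. Origin: centre of its skirt's lower edge, z up. Skirt 117 mm outside, 111 inside; flat top from 8 to 11.5 mm with a 46 mm hole; round the hole a collar 56 mm across outside, from 11.5 to 31.5 mm, to be gripped. Nested, its origin is 6 mm above the inner lid's, and the orange knob stands 22.5 mm proud of the collar.
- heat_sink: Bystander: aluminium finned heat sink 50 x 45 x 30 mm, origin under its centre.
- bulb: Bystander: frosted halogen bulb with white ceramic base, lying, about 58 x 24 x 16 mm, origin underneath.
- slide_mount: Bystander: grey plastic slide mount 50 x 50 x 4 mm, lying flat.
- remote: Bystander: cream remote control housing 115 x 42 x 20 mm, origin under its centre.
- lens_brush: Bystander: wooden-handled lens brush, 150 mm long, 13 mm high, lying along its x.
Mind the look-alikes: they are no part of the job. Of the things shaped like the outer_lid, the aluminium one is meant.

How it is judged:
On the way, in this order (a step that is already met when the one before it is completed fails the run):
1. the pump lever is pushed right down (first stroke) (value of joint lever above 0.5 rad), for 0.05 s.
2. the pump lever is back up (first stroke) (value of joint lever below 0.08 rad), for 0.05 s.
3. the pump lever is pushed right down (second stroke) (value of joint lever above 0.5 rad), for 0.05 s.
4. the pump lever is back up (second stroke) (value of joint lever below 0.08 rad), for 0.05 s.
5. the pump lever is pushed right down (third stroke) (value of joint lever above 0.5 rad), for 0.05 s.
6. the pump lever is back up (third stroke) (value of joint lever below 0.08 rad), for 0.05 s.
7. the nested lids are lifted off the worktop together by the knob (height (world z) of inner_lid above 0.03 m and contact force between inner_lid and the fingers above 0.5 N and z of outer_lid in the frame of inner_lid between 0.002 and 0.01 m and horizontal distance between outer_lid and inner_lid below 0.006 m), for 0.1 s.
8. the nested lids sit together on the tin and the knob is let go (z of inner_lid in the frame of tin_rim below -0.008 m and horizontal distance between inner_lid and tin_rim below 0.005 m and angle between inner_lid's own z axis and vertical below 0.06 rad and z of outer_lid in the frame of inner_lid between 0.002 and 0.01 m and horizontal distance between outer_lid and inner_lid below 0.006 m and contact force between inner_lid and the fingers below 0.1 N), for 0.2 s.
At the end, for the whole second after the job is handed in: Inner lid seated (8 mm or more below the rim, within 5 mm of its axis, tilt under 0.06 rad), at rest and untouched; outer lid held still in the fingers, tilt under 0.25 rad, over 60 mm above the rim and within 50 mm of its axis, touching nothing else; bystanders moved under 30 mm (z of inner_lid in the frame of tin_rim below -0.008 m and horizontal distance between inner_lid and tin_rim below 0.005 m and angle between inner_lid's own z axis and vertical below 0.06 rad and linear speed of inner_lid below 0.02 m/s and z of outer_lid in the frame of tin_rim above 0.06 m and angle between outer_lid's own z axis and vertical below 0.25 rad and horizontal distance between outer_lid and tin_rim below 0.05 m and linear speed of outer_lid below 0.03 m/s and contact force between outer_lid and the fingers above 1 N and contact force between inner_lid and the fingers below 0.1 N and contact force between outer_lid and inner_lid below 0.05 N and contact force between outer_lid and stand below 0.05 N and distance of each of heat_sink, bulb, slide_mount, remote, lens_brush from where it was at the start of the episode below 0.03 m); the arm keeps its last pose, push and grip.
It fails at once if the outer lid comes off the inner lid while the inner lid is not seated on the tin, or the inner lid is disturbed as the outer lid comes off (z of outer_lid in the frame of inner_lid above 0.012 m and (z of inner_lid in the frame of tin_rim above -0.005 m or horizontal distance between inner_lid and tin_rim above 0.007 m)).
It fails at once if the lids are dropped instead of lowered (contact force between each of inner_lid, outer_lid and the fingers below 0.1 N and linear speed of inner_lid above 0.35 m/s).
It fails at once if a bystander on the worktop is pushed more than 30 mm (distance of any of heat_sink, bulb, slide_mount, remote, lens_brush from where it was at the start of the episode above 0.03 m).
It also fails if it takes over 72 s, if anything falls off the work surface, if the arm or the gripper's body presses on something with over 40 N, if the wrist force passes 120 N, or if a joint passes its speed limit or range.

## Working session

There is one attempt and no reset: what is moved stays moved. The work goes in short steps, Python scripts to look and compute and a tool call to move; the robot and the scene stay as the last step left them, time stands still between calls to the robot, and variables do not carry over. Pictures are saved under pics/ and viewed, about 8 in all and at most 12, crops included, and the job is handed in when it is done.

Besides the shell and the picture viewer there is one more tool, called after "Emit:" in YAML: its name, and indented under it one key for each argument. play_rows: Moves the arm, as the interface text tells. Its arguments: {"type":"object","properties":{"series":{"type":"array"},"squeeze":{"type":"number"}},"required":["series"]}

```bash
mkdir -p pics
cat > h.py <<'E'
import numpy as np, cv2
from rig import *
def cam(im):
    f=im["pixels"].shape[0]/2/np.tan(np.radians(im["vfov"])/2)
    K=np.array([[f,0,im["cx"]],[0,f,im["cy"]],[0,0,1.]])
    return K,cv2.Rodrigues(np.array(im["rvec"],float))[0],np.array(im["tvec"],float)
def ray(im,uv,z):
    K,R,t=cam(im); d=R.T@np.linalg.solve(K,[uv[0],uv[1],1.]); c=-R.T@t
    return c+d*(z-c[2])/d[2]
def proj(im,P):
    K,R,t=cam(im); p=(np.atleast_2d(P)@R.T+t)@K.T; return p[:,:2]/p[:,2:]
def save(im,n,crop=None,s=1):
    a=im["pixels"][...,::-1]
    if crop: x0,y0,x1,y1=crop; a=a[y0:y1,x0:x1]
    cv2.imwrite("pics/"+n,cv2.resize(a,None,fx=s,fy=s,interpolation=cv2.INTER_CUBIC))
E
python3 - <<'E'
from h import *
st=get_state(); print({k:np.round(v,3) for k,v in st.items()}, tips_ahead)
for n in("top","scene"):
    im=get_image(n); save(im,n+"0.png",s=1.4)
    K,R,t=cam(im); print(n,np.round(-R.T@t,3),K[0,0], R[2])
    for l in("stand","lever","inner_lid","outer_lid","heat_sink","bulb","slide_mount","remote","lens_brush"):
        for m in masks_of(im,l): print(l,round(m["p"],2),np.round(m["xy"]),m["region"].sum(),np.round(ray(im,m["xy"],0.02),3))
E
```

```text
{'clock': np.float64(0.0), 'qpos': array([-1.374,  0.277,  1.506, -0.   ,  1.361, -0.121]), 'qd': array([-0.   ,  0.002, -0.   ,  0.001,  0.001, -0.   ]), 'effort': array([ 2.0000e-03, -4.1677e+01, -2.4581e+01, -0.0000e+00,  1.1000e-02,
        0.0000e+00]), 'position': array([ 0.18 , -0.546,  0.208]), 'ee_rot': array([-0.001,  0.81 , -0.586, -0.001]), 'contact_force': array([-0.501,  0.998, -0.412]), 'moment': array([-0.025, -0.016,  0.022]), 'width': np.float64(0.086)} 0.011
top [0.301 0.014 1.273] 442.4875536128219 [ 0.19661289  0.00189658 -0.98047936]
stand 0.56 [250. 203.] 6341 [0.549 0.105 0.02 ]
lever 0.69 [214. 196.] 459 [0.573 0.208 0.02 ]
inner_lid 0.73 [371. 235.] 187 [ 0.449 -0.24   0.02 ]
inner_lid 0.57 [250. 203.] 6429 [0.549 0.102 0.02 ]
outer_lid 0.93 [370. 241.] 1082 [ 0.433 -0.236  0.02 ]
outer_lid 0.57 [405. 298.] 696 [ 0.271 -0.322  0.02 ]
heat_sink 0.85 [363. 174.] 247 [ 0.629 -0.229  0.02 ]
slide_mount 0.67 [430. 227.] 307 [ 0.467 -0.41   0.02 ]
remote 0.87 [125. 223.] 568 [0.502 0.463 0.02 ]
lens_brush 0.61 [301. 119.] 228 [ 0.804 -0.054  0.02 ]
lens_brush 0.19 [210. 195.] 426 [0.576 0.218 0.02 ]
scene [ 1.292 -0.174  0.872] 397.73344247907596 [-0.70356166  0.15653602 -0.69317925]
stand 0.69 [324. 234.] 5180 [0.568 0.116 0.02 ]
lever 0.74 [350. 203.] 457 [0.461 0.234 0.02 ]
lever 0.31 [423. 203.] 483 [0.509 0.455 0.02 ]
inner_lid 0.61 [194. 219.] 95 [ 0.432 -0.245  0.02 ]
outer_lid 0.86 [111. 210.] 835 [ 0.345 -0.489  0.02 ]
outer_lid 0.58 [163. 191.] 705 [ 0.286 -0.334  0.02 ]
outer_lid 0.57 [193. 224.] 815 [ 0.452 -0.25   0.02 ]
heat_sink 0.8 [204. 271.] 439 [ 0.631 -0.231  0.02 ]
bulb 0.58 [132. 288.] 151 [ 0.646 -0.412  0.02 ]
slide_mount 0.81 [138. 241.] 245 [ 0.487 -0.405  0.02 ]
remote 0.92 [421. 204.] 456 [0.512 0.448 0.02 ]
lens_brush 0.86 [281. 329.] 395 [ 0.835 -0.067  0.02 ]
```

View pics/top0.png

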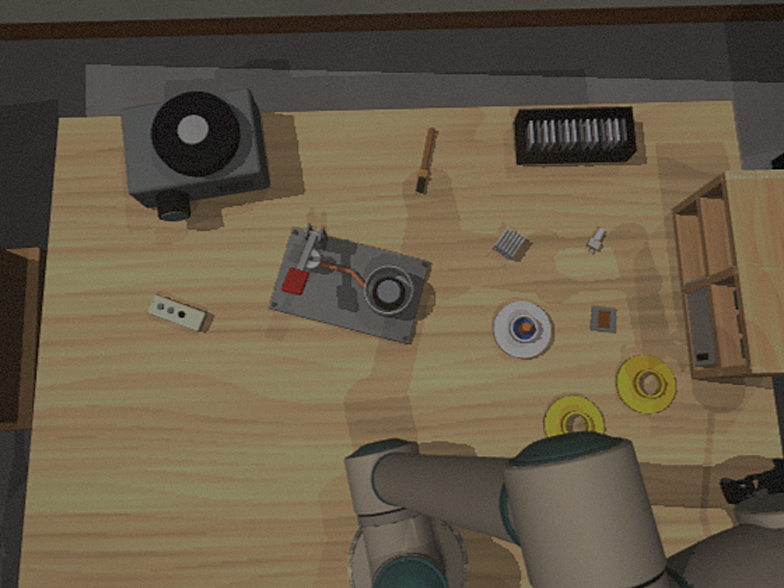

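View pics/scene0.png

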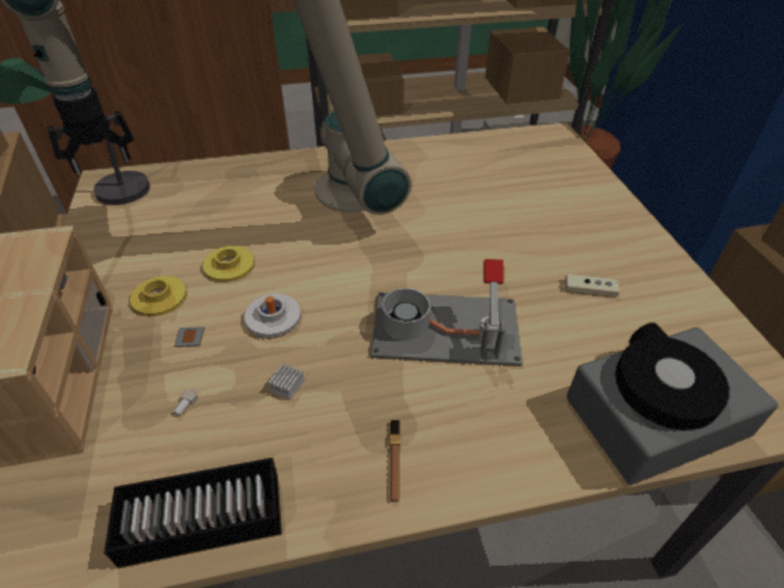

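Top view: the orange knob with aluminium ring is at (523,328)/1.4. The two yellow collared lids at (646,384) and (575,425) are look-alikes. The stand runs from (292,229) to (406,342), with the red paddle at (295,282). Next I fit the poses and overlay them on an enlarged crop.

```bash
cat > fit.py <<'E'
from h import *
from scipy.optimize import least_squares
def colour(im,kind):
    h=cv2.cvtColor(im["pixels"],cv2.COLOR_RGB2HSV).astype(int); H,S,V=h[...,0],h[...,1],h[...,2]
    return ((H<4)|(H>175))&(S>170)&(V>70) if kind=="red" else (H>=4)&(H<14)&(S>170)&(V>110)
def S2W(p,P):
    c,s=np.cos(p[2]),np.sin(p[2]); P=np.atleast_2d(P)
    return np.c_[p[0]+c*P[:,0]-s*P[:,1],p[1]+s*P[:,0]+c*P[:,1],P[:,2]]
def cen(m,near,r=14):
    y,x=np.nonzero(m); k=np.hypot(x-near[0],y-near[1])<r; return np.array([x[k].mean(),y[k].mean()]),k.sum()
E
python3 - <<'E'
from fit import *
T=get_image("top"); C=get_image("scene")
cor=np.array([[.09,.15,.012],[.09,-.15,.012],[-.09,-.15,.012],[-.09,.15,.012]])
pt=np.array([[292,229],[430,263],[408,342],[270,308]])/1.4
ps=np.array([[520,362],[373,354],[378,296],[515,300]])/1.4
th=.4; hinge=[.07,.085,.085]; 
tr=cen(colour(T,"red"),(211,201)); sr=cen(colour(C,"red"),(353,193)); print("red",tr,sr)
pad=np.array([[-.05,.085,.134]])
def res(p):
    W=S2W(p,np.r_[cor,pad]); return np.r_[(proj(T,W)-np.r_[pt,[tr[0]]]).ravel(),(proj(C,W)-np.r_[ps,[sr[0]]]).ravel()]
s=least_squares(res,[.55,.1,-.25],loss="soft_l1"); p=s.x; print("stand",p.round(4)); print(res(p).reshape(-1,2).round(1).tolist())
tin=S2W(p,[0,-.085,.067])[0]; padw=S2W(p,[-.05,.085,.137])[0]; print("tin",tin.round(4),"pad",padw.round(4))
ko=cen(colour(T,"orange"),(373,235)); kc=cen(colour(C,"orange"),(193,217)); print("knob",ko,kc)
def rk(q): 
    return np.r_[(proj(T,[q[0],q[1],q[2]])[0]-ko[0]),(proj(C,[q[0],q[1],q[2]])[0]-kc[0])]
k=least_squares(rk,[.45,-.24,.045]); print("knob xyz",k.x.round(4),k.fun.round(2))
a=np.linspace(0,2*np.pi,60)
def ring(c,r,z): return np.c_[c[0]+r*np.cos(a),c[1]+r*np.sin(a),0*a+z]
for im,n,crop in((T,"t",(185,150,400,262)),(C,"s",(165,170,390,265))):
    A=cv2.resize(im["pixels"][crop[1]:crop[3],crop[0]:crop[2],::-1],None,fx=3.5,fy=3.5,interpolation=cv2.INTER_CUBIC)
    f=lambda W:np.int32(np.round((proj(im,W)-crop[:2]+.5)*3.5))
    for W,col in((S2W(p,cor),(0,255,0)),(ring(tin,.049,.067),(0,255,255)),(ring(k.x,.0585,.014),(255,0,255)),(ring(k.x,.028,.0375),(255,255,0))):
        cv2.polylines(A,[f(W)],True,col,1)
    for W in(padw,[k.x[0],k.x[1],.06]): cv2.circle(A,tuple(f(W)[0]),3,(255,0,0),-1)
    if n=="t": keep=A
    else: cv2.imwrite("pics/ov.png",np.vstack([keep[:, :750],A[:,:750][:600-keep.shape[0]]]) if 0 else np.vstack([cv2.resize(keep,(780,300)),cv2.resize(A,(780,300))]))
E
```

```text
red (array([210.08152174, 201.06521739]), np.int64(184)) (array([352.10659898, 193.15736041]), np.int64(197))
stand [ 0.5534  0.1049 -0.2787]
[[0.3, -2.3], [-0.0, -2.0], [0.5, 1.1], [-1.6, -0.7], [-0.2, 2.5], [2.0, 1.3], [-2.3, 0.7], [-0.2, -3.2], [-0.4, -0.9], [0.1, -1.8]]
tin [0.53   0.0232 0.067 ] pad [0.5287 0.2004 0.137 ]
knob (array([375.5       , 232.83333333]), np.int64(12)) (array([192.16666667, 214.16666667]), np.int64(12))
knob xyz [ 0.45   -0.2458  0.057 ] [0.24 0.01 0.25 0.02]
```

View pics/ov.png

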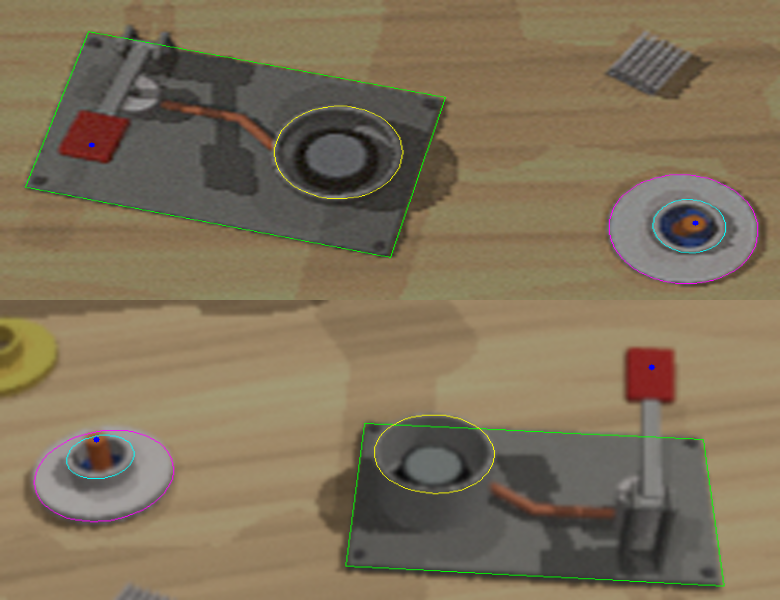

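The fits match the picture, and the aluminium lid with the orange knob is the nested pair. I move above the lever pad with the fingers shut.

Emit:
play_rows:
  series:
    - {"fingers": 1,"dx": 16,"dy": 34,"dz": 2}
    - {"fingers": 1,"dx": 16,"dy": 34,"dz": 2}
    - {"fingers": 1,"dx": 16,"dy": 34,"dz": 2}
    - {"fingers": 1,"dx": 16,"dy": 34,"dz": 2}
    - {"fingers": 1,"dx": 16,"dy": 34,"dz": 2}
    - {"fingers": 1,"dx": 16,"dy": 34,"dz": 0}
    - {"fingers": 1,"dx": 16,"dy": 34,"dz": 0}
    - {"fingers": 1,"dx": 16,"dy": 34,"dz": 0}
    - {"fingers": 1,"dx": 16,"dy": 34,"dz": 0}
    - {"fingers": 1,"dx": 16,"dy": 34,"dz": 0}
    - {"fingers": 1,"dx": 16,"dy": 34,"dz": 0}
    - {"fingers": 1,"dx": 16,"dy": 34,"dz": 0}
    - {"fingers": 1,"dx": 16,"dy": 34,"dz": 0}
    - {"fingers": 1,"dx": 16,"dy": 34,"dz": 0}
    - {"fingers": 1,"dx": 16,"dy": 34,"dz": 0}
    - {"fingers": 1,"dx": 16,"dy": 34,"dz": 0}
    - {"fingers": 1,"dx": 16,"dy": 34,"dz": 0}
    - {"fingers": 1,"dx": 16,"dy": 34,"dz": 0}
    - {"fingers": 1,"dx": 16,"dy": 34,"dz": 0}
    - {"fingers": 1,"dx": 0,"dy": 0,"dz": 0}
  squeeze: 40

```text
invalid input at $.series[0]: expected keys fingers, dx, dy, dz, turn
```

Emit:
play_rows:
  series:
    - {"fingers": 1,"dx": 16,"dy": 34,"dz": 2,"turn": 0}
    - {"fingers": 1,"dx": 16,"dy": 34,"dz": 2,"turn": 0}
    - {"fingers": 1,"dx": 16,"dy": 34,"dz": 2,"turn": 0}
    - {"fingers": 1,"dx": 16,"dy": 34,"dz": 2,"turn": 0}
    - {"fingers": 1,"dx": 16,"dy": 34,"dz": 2,"turn": 0}
    - {"fingers": 1,"dx": 16,"dy": 34,"dz": 0,"turn": 0}
    - {"fingers": 1,"dx": 16,"dy": 34,"dz": 0,"turn": 0}
    - {"fingers": 1,"dx": 16,"dy": 34,"dz": 0,"turn": 0}
    - {"fingers": 1,"dx": 16,"dy": 34,"dz": 0,"turn": 0}
    - {"fingers": 1,"dx": 16,"dy": 34,"dz": 0,"turn": 0}
    - {"fingers": 1,"dx": 16,"dy": 34,"dz": 0,"turn": 0}
    - {"fingers": 1,"dx": 16,"dy": 34,"dz": 0,"turn": 0}
    - {"fingers": 1,"dx": 16,"dy": 34,"dz": 0,"turn": 0}
    - {"fingers": 1,"dx": 16,"dy": 34,"dz": 0,"turn": 0}
    - {"fingers": 1,"dx": 16,"dy": 34,"dz": 0,"turn": 0}
    - {"fingers": 1,"dx": 16,"dy": 34,"dz": 0,"turn": 0}
    - {"fingers": 1,"dx": 16,"dy": 34,"dz": 0,"turn": 0}
    - {"fingers": 1,"dx": 16,"dy": 34,"dz": 0,"turn": 0}
    - {"fingers": 1,"dx": 16,"dy": 34,"dz": 0,"turn": 0}
    - {"fingers": 1,"dx": 0,"dy": 0,"dz": 0,"turn": 0}
  squeeze: 40

```text
clock: 2.77
position: [0.491, 0.1288, 0.2214]
ee_rot: [-0.002, 0.807, -0.59, 0.008]
contact_force: [0.1, -1.1, 1.0]
width: 0.0003
```

Emit:
play_rows:
  series:
    - {"fingers": 1,"dx": 16,"dy": 35,"dz": 0,"turn": 0}
    - {"fingers": 1,"dx": 16,"dy": 35,"dz": 0,"turn": 0}
    - {"fingers": 1,"dx": 1,"dy": 3,"dz": -30,"turn": 0}
    - {"fingers": 1,"dx": 0,"dy": 0,"dz": -28,"turn": 0}
    - {"fingers": 1,"dx": 0,"dy": 0,"dz": 0,"turn": 0}

```text
clock: 3.18
position: [0.5261, 0.2048, 0.1637]
ee_rot: [-0.004, 0.809, -0.588, 0.011]
contact_force: [0.1, -0.5, 0.0]
width: -0.0002
```

Emit:
play_rows:
  series:
    - {"fingers": 1,"dx": -1,"dy": -1,"dz": -25,"turn": 0}
    - {"fingers": 1,"dx": 0,"dy": 0,"dz": -25,"turn": 0}
    - {"fingers": 1,"dx": 0,"dy": 0,"dz": -20,"turn": 0}
    - {"fingers": 1,"dx": 0,"dy": 0,"dz": -9,"turn": 0}
    - {"fingers": 1,"dx": 0,"dy": 0,"dz": 0,"turn": 0}

```text
clock: 3.6
position: [0.5278, 0.2034, 0.0886]
ee_rot: [-0.008, 0.808, -0.588, 0.013]
contact_force: [-0.9, 1.0, 4.5]
width: 0.0002
```

Run:
```python
from h import *
C=get_image("scene"); save(C,"press.png",(290,110,430,270),3.5)
```

```text
(no output)
```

View pics/press.png

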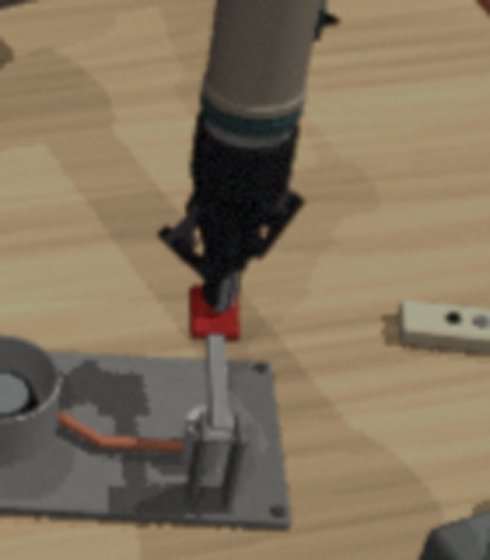

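Tips are on the red paddle at (220,305) and the lever is nearly down. I press the last bit.

Emit:
play_rows:
  series:
    - {"fingers": 1,"dx": 0,"dy": 0,"dz": -8,"turn": 0}
    - {"fingers": 1,"dx": 0,"dy": 0,"dz": -4,"turn": 0}
    - {"fingers": 1,"dx": 0,"dy": 0,"dz": 0,"turn": 0}

```text
clock: 3.9
position: [0.53, 0.2035, 0.0829]
ee_rot: [-0.01, 0.808, -0.589, 0.015]
contact_force: [-1.3, 1.4, 4.7]
width: -0.0004
```

Emit:
play_rows:
  series:
    - {"fingers": 1,"dx": -3,"dy": 1,"dz": -7,"turn": 0}
    - {"fingers": 1,"dx": -2,"dy": 0,"dz": -7,"turn": 0}
    - {"fingers": 1,"dx": 0,"dy": 0,"dz": 0,"turn": 0}

```text
clock: 4.15
position: [0.5294, 0.2039, 0.0735]
ee_rot: [-0.013, 0.808, -0.588, 0.019]
contact_force: [-2.7, 0.5, 5.0]
width: 0.0003
```

Run:
```python
from fit import *
C=get_image("scene"); T=get_image("top")
p=[.5534,.1049,-.2787]
for im in(C,T):
    for l in masks_of(im,"lever")[:2]: print(l["p"],l["xy"],l["region"].sum())
    for th in(.4,.0,-.1,-.2):
        q=S2W(p,[.07-.118*np.cos(th)-.0,.085,.085+.118*np.sin(th)+.006]); print(th,proj(im,q).round(1))
    m=colour(im,"red");y,x=np.nonzero(m);print(x.mean(),y.mean(),m.sum())
save(C,"press2.png",(290,110,430,270),3.5)
```

```text
0.5 [349.3, 209.6] 275
0.4 [[352.6 193.3]]
0.0 [[350.3 203. ]]
-0.1 [[349.7 206.1]]
-0.2 [[349.3 209.5]]
348.6896551724138 203.31034482758622 87
0.73 [217.4, 178.8] 113
0.4 [[210.9 199.3]]
0.0 [[212.7 205.9]]
-0.1 [[213.4 206.5]]
-0.2 [[214.2 206.7]]
214.54545454545453 208.54545454545453 11
```

View pics/press2.png

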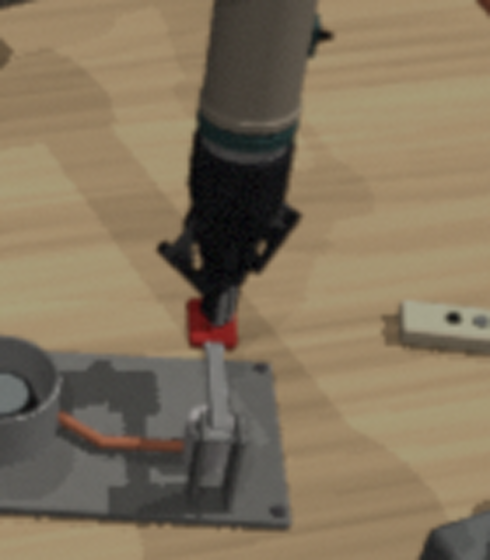

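Run:
```python
from fit import *
C=get_image("scene"); p=[.5534,.1049,-.2787]
h=cv2.cvtColor(C["pixels"],cv2.COLOR_RGB2HSV).astype(int)
m=((h[...,0]<6)|(h[...,0]>173))&(h[...,1]>140)&(h[...,2]>40); m[:,:330]=0;m[:,375:]=0;m[:185]=0;m[225:]=0
y,x=np.nonzero(m); print("seen",x.min(),x.max(),y.min(),y.max())
for th in(.4,.1,0,-.05,-.1,-.15,-.2):
    u=np.array([-np.cos(th),0,np.sin(th)]);n=np.array([np.sin(th),0,np.cos(th)])
    B=np.array([np.array([.07,.085,.085])+u*r+n*k+[0,w,0] for r in(.094,.146) for k in(.006,-.006) for w in(-.02,.02)])
    q=proj(C,S2W(p,B)); print(th,q.min(0).round(1),q.max(0).round(1))
s=get_state(); print(s["position"],s["contact_force"])
```

```text
seen 344 357 196 208
0.4 [344.8 184.5] [360.1 204.1]
0.1 [342.9 192.6] [358.4 209.9]
0 [342.3 196.1] [357.9 212.3]
-0.05 [342.  197.9] [357.7 213.6]
-0.1 [341.8 199.8] [357.5 214.9]
-0.15 [341.5 201.7] [357.2 216.3]
-0.2 [341.2 203.7] [357.  217.7]
[0.52937191 0.20399517 0.07364   ] [-1.63743938 -0.91520175  5.40929675]
```

Run:
```python
from fit import *
from scipy.spatial.transform import Rotation as R
C=get_image("scene"); T=get_image("top"); s=get_state(); q=s["ee_rot"]; M=R.from_quat([q[1],q[2],q[3],q[0]]).as_matrix()
print("tool z",M[:,2].round(3))
for d in(-.06,-.02,0,.011,.024): print(d,(s["position"]+M[:,2]*d).round(4),proj(C,s["position"]+M[:,2]*d).round(1),proj(T,s["position"]+M[:,2]*d).round(1))
p=[.5534,.1049,-.2787]
print(np.round((S2W([0,0,0],[0,0,0])),1))
A=cv2.resize(C["pixels"][150:250,310:400,::-1],None,fx=6,fy=6,interpolation=cv2.INTER_CUBIC)
B=cv2.resize(T["pixels"][150:250,160:260,::-1],None,fx=6,fy=6,interpolation=cv2.INTER_CUBIC)
for d,c in((0,(0,255,0)),(.011,(255,0,255)),(-.06,(255,255,0))):
    P=s["position"]+M[:,2]*d
    cv2.circle(A,tuple(np.int32((proj(C,P)[0]-[310,150]+.5)*6)),4,c,-1); cv2.circle(B,tuple(np.int32((proj(T,P)[0]-[160,150]+.5)*6)),4,c,-1)
cv2.imwrite("pics/dbg.png",cv2.resize(np.hstack([A,B]),None,fx=.68,fy=.68))
```

```text
tool z [ 0.046 -0.001 -0.999]
-0.06 [0.5266 0.204  0.1334] [[353.2 190.8]] [[208.5 204.5]]
-0.02 [0.5284 0.204  0.0934] [[351.5 201.7]] [[211.  206.6]]
0 [0.5293 0.204  0.0734] [[350.7 206.9]] [[212.2 207.6]]
0.011 [0.5298 0.204  0.0625] [[350.3 209.8]] [[212.8 208.2]]
0.024 [0.5304 0.2039 0.0495] [[349.7 213.1]] [[213.5 208.8]]
[[0. 0. 0.]]
```

View pics/dbg.png

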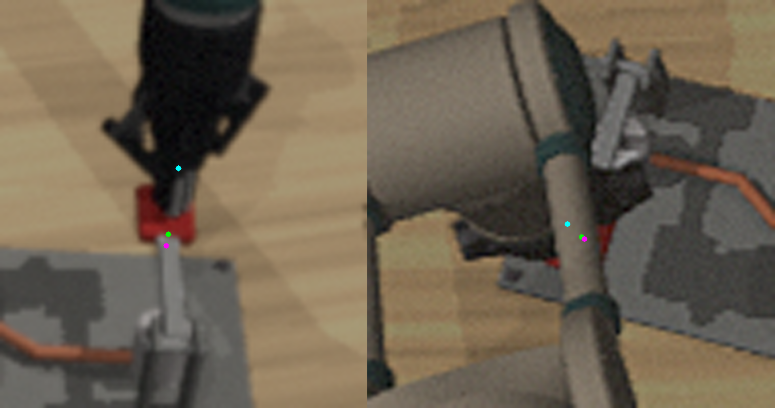

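The picture shows the fingertips about 30 mm higher than the reading says, and the lever only at about 0.4 rad. I raise the tool clear and check the reading against the image.

Emit:
play_rows:
  series:
    - {"fingers": 1,"dx": 0,"dy": 0,"dz": 35,"turn": 0}
    - {"fingers": 1,"dx": 0,"dy": 0,"dz": 35,"turn": 0}
    - {"fingers": 1,"dx": 0,"dy": 0,"dz": 20,"turn": 0}
    - {"fingers": 1,"dx": 0,"dy": 0,"dz": 0,"turn": 0}

```text
clock: 4.83
position: [0.5299, 0.2026, 0.1634]
ee_rot: [-0.011, 0.808, -0.588, 0.019]
contact_force: [0.1, 0.1, -0.3]
width: -0.0001
```

```bash
cat > dbg.py <<'E'
from fit import *
from scipy.spatial.transform import Rotation as R
import sys
C=get_image("scene"); s=get_state(); q=s["ee_rot"]; M=R.from_quat([q[1],q[2],q[3],q[0]]).as_matrix()
print("tool z",M[:,2].round(3),s["position"].round(4),s["qpos"].round(4),s["contact_force"].round(1))
c=proj(C,s["position"])[0]; x0,y0=[int(v) for v in c-[60,60]]; x0=max(x0,0);y0=max(y0,0)
A=cv2.resize(C["pixels"][y0:y0+100,x0:x0+120,::-1],None,fx=5,fy=5,interpolation=cv2.INTER_CUBIC)
for d,cc in((0,(0,255,0)),(.011,(255,0,255)),(-.062,(255,255,0)),(-.15,(0,255,255))):
    P=s["position"]+M[:,2]*d; cv2.circle(A,tuple(np.int32((proj(C,P)[0]-[x0,y0]+.5)*5)),3,cc,-1)
print("origin",x0,y0); cv2.imwrite("pics/"+sys.argv[1],A)
E
python3 dbg.py d2.png
```

```text
tool z [ 0.042 -0.005 -0.999] [0.529  0.2024 0.1616] [ 0.2528  0.2724  1.6315 -0.016   1.1987  1.5164] [ 0.9 -0.8 -0.7]
origin 294 123
```

View pics/d2.png

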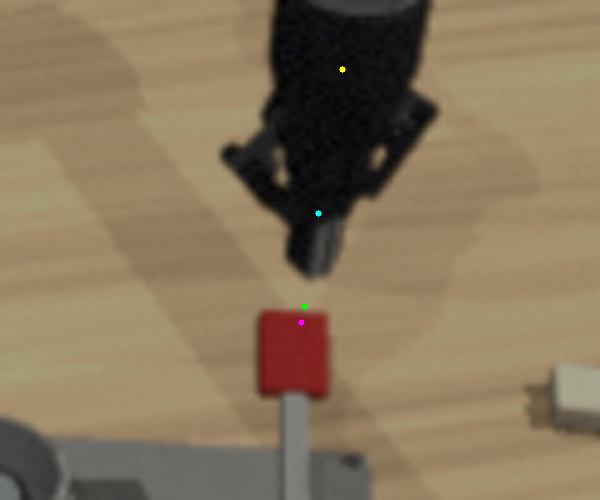

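The tip is seen at crop (314,275), about 9 px off the predicted (301,322). I check whether this offset was already there at the start, using the saved first pictures.

Run:
```python
from fit import *
C=get_image("scene");T=get_image("top")
A=cv2.imread("pics/scene0.png")
P0=np.array([.18,-.546,.2085])
for d,c in((0,(0,255,0)),(.011,(255,0,255)),(-.062,(255,255,0)),(-.15,(0,255,255))):
    q=proj(C,P0-[0,0,d])[0]; print(d,q, proj(T,P0-[0,0,d])[0]); cv2.circle(A,tuple(np.int32((q+.5)*1.4)),1,c,-1)
A=cv2.resize(A[60:230,0:220],None,fx=2.2,fy=2.2,interpolation=cv2.INTER_CUBIC)
B=T["pixels"][120:290,170:330,::-1]; B=cv2.resize(B,(350,374))
cv2.imwrite("pics/d3.png",cv2.resize(np.hstack([A,B]),None,fx=.95,fy=.95))
```

```text
0 [ 77.97941856 129.73479864] [527.43989319 337.68247913]
0.011 [ 79.24536125 132.86536002] [524.88015747 337.18721695]
-0.062 [ 70.52758734 111.30709632] [542.94477602 340.68239114]
-0.15 [58.93226152 82.63290791] [568.66215769 345.6582354 ]
```

View pics/d3.png

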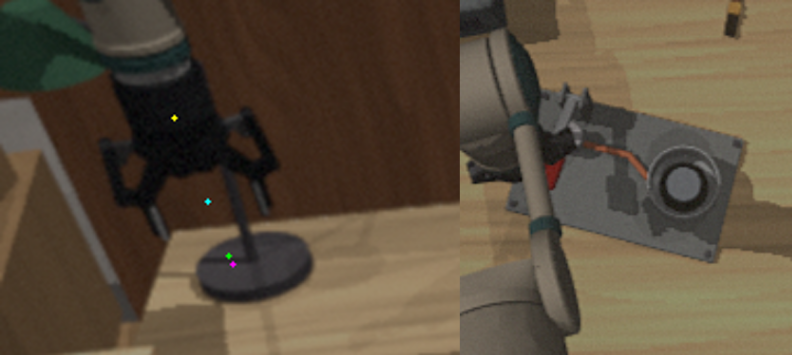

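The offset was there from the start, in the same direction along the tool. The real fingertips (shut) are about 30 mm higher than reported, so tip z ≈ reported z + 0.019. This agrees with the lever angle seen. Pressing again with that correction.

Emit:
play_rows:
  series:
    - {"fingers": 1,"dx": -3,"dy": 0,"dz": -35,"turn": 0}
    - {"fingers": 1,"dx": -1,"dy": 0,"dz": -30,"turn": 0}
    - {"fingers": 1,"dx": 0,"dy": 0,"dz": -25,"turn": 0}
    - {"fingers": 1,"dx": 0,"dy": 0,"dz": -15,"turn": 0}
    - {"fingers": 1,"dx": 0,"dy": 0,"dz": 0,"turn": 0}

```text
clock: 5.4
position: [0.5224, 0.2025, 0.0465]
ee_rot: [-0.009, 0.808, -0.588, 0.016]
contact_force: [1.0, -0.3, 6.7]
width: -0.0001
```

Emit:
play_rows:
  series:
    - {"fingers": 1,"dx": -1,"dy": 0,"dz": -7,"turn": 0}
    - {"fingers": 1,"dx": 0,"dy": 0,"dz": -7,"turn": 0}
    - {"fingers": 1,"dx": 0,"dy": 0,"dz": 0,"turn": 0}

```text
clock: 5.65
position: [0.523, 0.2024, 0.0445]
ee_rot: [-0.011, 0.809, -0.588, 0.019]
contact_force: [-3.8, -0.5, 5.5]
width: -0.0004
```

```bash
cat > lev.py <<'E'
from fit import *
C=get_image("scene"); h=cv2.cvtColor(C["pixels"],cv2.COLOR_RGB2HSV).astype(int)
m=((h[...,0]<6)|(h[...,0]>173))&(h[...,1]>140)&(h[...,2]>40); m[:,:330]=0;m[:,375:]=0;m[:180]=0;m[225:]=0
y,x=np.nonzero(m); print("red",x.min(),x.max(),y.min(),y.max()); print(get_state()["position"].round(4),get_state()["contact_force"].round(1))
E
python3 lev.py
```

```text
red 343 356 205 215
[0.5231 0.2024 0.0439] [-3.3 -0.4 11.8]
```

Lever is on its stop. Two more strokes follow.

Emit:
play_rows:
  series:
    - {"fingers": 1,"dx": 0,"dy": 0,"dz": 40,"turn": 0}
    - {"fingers": 1,"dx": 0,"dy": 0,"dz": 40,"turn": 0}
    - {"fingers": 1,"dx": 0,"dy": 0,"dz": 18,"turn": 0}
    - {"fingers": 1,"dx": 0,"dy": 0,"dz": 0,"turn": 0}
    - {"fingers": 1,"dx": 0,"dy": 0,"dz": 0,"turn": 0}
    - {"fingers": 1,"dx": 0,"dy": 0,"dz": 0,"turn": 0}

```text
clock: 6.2
position: [0.5193, 0.201, 0.1425]
ee_rot: [-0.008, 0.809, -0.588, 0.017]
contact_force: [-1.3, 0.8, -1.1]
width: -0.0005
```

```bash
python3 lev.py
```

```text
red 346 359 185 201
[0.5187 0.2008 0.1418] [0.2 1.1 0.2]
```

Emit:
play_rows:
  series:
    - {"fingers": 1,"dx": 0,"dy": 0,"dz": -35,"turn": 0}
    - {"fingers": 1,"dx": 0,"dy": 0,"dz": -35,"turn": 0}
    - {"fingers": 1,"dx": 0,"dy": 0,"dz": -22,"turn": 0}
    - {"fingers": 1,"dx": 0,"dy": 0,"dz": -8,"turn": 0}
    - {"fingers": 1,"dx": 0,"dy": 0,"dz": -6,"turn": 0}
    - {"fingers": 1,"dx": 0,"dy": 0,"dz": 0,"turn": 0}

```text
clock: 6.75
position: [0.521, 0.2018, 0.0434]
ee_rot: [-0.011, 0.809, -0.588, 0.019]
contact_force: [-5.6, 1.1, 12.4]
width: -0.0003
```

```bash
python3 lev.py
```

```text
red 342 356 204 215
[0.5211 0.2018 0.0429] [-5.7 -1.3 21.2]
```

Emit:
play_rows:
  series:
    - {"fingers": 1,"dx": 0,"dy": 0,"dz": 40,"turn": 0}
    - {"fingers": 1,"dx": 0,"dy": 0,"dz": 40,"turn": 0}
    - {"fingers": 1,"dx": 0,"dy": 0,"dz": 18,"turn": 0}
    - {"fingers": 1,"dx": 0,"dy": 0,"dz": 0,"turn": 0}
    - {"fingers": 1,"dx": 0,"dy": 0,"dz": 0,"turn": 0}
    - {"fingers": 1,"dx": 0,"dy": 0,"dz": 0,"turn": 0}

```text
clock: 7.3
position: [0.517, 0.2005, 0.1385]
ee_rot: [-0.007, 0.809, -0.587, 0.016]
contact_force: [-0.5, -0.1, -0.2]
width: -0.0002
```

```bash
python3 lev.py
```

```text
red 346 359 185 201
[0.5163 0.2003 0.1378] [-0.7 -0.4  0.2]
```

Emit:
play_rows:
  series:
    - {"fingers": 1,"dx": 2,"dy": 0,"dz": -35,"turn": 0}
    - {"fingers": 1,"dx": 0,"dy": 0,"dz": -35,"turn": 0}
    - {"fingers": 1,"dx": 0,"dy": 0,"dz": -20,"turn": 0}
    - {"fingers": 1,"dx": 0,"dy": 0,"dz": -7,"turn": 0}
    - {"fingers": 1,"dx": 0,"dy": 0,"dz": -5,"turn": 0}
    - {"fingers": 1,"dx": 0,"dy": 0,"dz": 0,"turn": 0}

```text
clock: 7.85
position: [0.5203, 0.2014, 0.0434]
ee_rot: [-0.008, 0.809, -0.587, 0.018]
contact_force: [-4.2, -0.0, 10.4]
width: 0.0001
```

```bash
python3 lev.py
```

```text
red 343 356 204 215
[0.5204 0.2014 0.0429] [-6.  -0.9 19.5]
```

Emit:
play_rows:
  series:
    - {"fingers": 1,"dx": 0,"dy": 0,"dz": 40,"turn": 0}
    - {"fingers": 1,"dx": 0,"dy": 0,"dz": 40,"turn": 0}
    - {"fingers": 1,"dx": 0,"dy": 0,"dz": 18,"turn": 0}
    - {"fingers": 1,"dx": 0,"dy": 0,"dz": 0,"turn": 0}
    - {"fingers": 1,"dx": 0,"dy": 0,"dz": 0,"turn": 0}
    - {"fingers": 1,"dx": 0,"dy": 0,"dz": 0,"turn": 0}

```text
clock: 8.4
position: [0.5159, 0.1999, 0.1366]
ee_rot: [-0.004, 0.809, -0.587, 0.014]
contact_force: [0.0, 0.2, -1.0]
width: 0.0
```

```bash
python3 lev.py
```

```text
red 346 359 186 201
[0.5152 0.1998 0.1359] [-0.6 -0.3 -1.8]
```

Emit:
play_rows:
  series:
    - {"fingers": 1,"dx": 2,"dy": 0,"dz": -35,"turn": 0}
    - {"fingers": 1,"dx": 0,"dy": 0,"dz": -35,"turn": 0}
    - {"fingers": 1,"dx": 0,"dy": 0,"dz": -20,"turn": 0}
    - {"fingers": 1,"dx": 0,"dy": 0,"dz": -7,"turn": 0}
    - {"fingers": 1,"dx": 0,"dy": 0,"dz": -5,"turn": 0}
    - {"fingers": 1,"dx": 0,"dy": 0,"dz": 0,"turn": 0}

```text
clock: 8.95
position: [0.5193, 0.2009, 0.0434]
ee_rot: [-0.006, 0.809, -0.587, 0.016]
contact_force: [-3.9, -0.4, 8.1]
width: 0.0
```

Emit:
play_rows:
  series:
    - {"fingers": 1,"dx": 0,"dy": 0,"dz": 40,"turn": 0}
    - {"fingers": 1,"dx": 0,"dy": 0,"dz": 40,"turn": 0}
    - {"fingers": 1,"dx": 0,"dy": 0,"dz": 40,"turn": 0}
    - {"fingers": 1,"dx": 0,"dy": 0,"dz": 30,"turn": 0}
    - {"fingers": 1,"dx": 0,"dy": 0,"dz": 0,"turn": 0}
    - {"fingers": 1,"dx": 0,"dy": 0,"dz": 0,"turn": 0}

```text
clock: 9.45
position: [0.5142, 0.1993, 0.1906]
ee_rot: [-0.001, 0.81, -0.587, 0.012]
contact_force: [-0.4, -0.6, -1.3]
width: -0.0001
```

```bash
python3 lev.py
```

```text
red 346 359 185 201
[0.5144 0.1994 0.1904] [ 1.5 -0.  -0.4]
```

Four full strokes, and the lever is back up. Now going to the knob with the fingers open.

Emit:
play_rows:
  series:
    - {"fingers": -1,"dx": -5,"dy": -36,"dz": 0,"turn": 0}
    - {"fingers": -1,"dx": -5,"dy": -36,"dz": 0,"turn": 0}
    - {"fingers": -1,"dx": -5,"dy": -36,"dz": 0,"turn": 0}
    - {"fingers": -1,"dx": -5,"dy": -36,"dz": 0,"turn": 0}
    - {"fingers": -1,"dx": -5,"dy": -36,"dz": 0,"turn": 0}
    - {"fingers": -1,"dx": -5,"dy": -36,"dz": 0,"turn": 0}
    - {"fingers": -1,"dx": -5,"dy": -36,"dz": 0,"turn": 0}
    - {"fingers": -1,"dx": -5,"dy": -36,"dz": 0,"turn": 0}
    - {"fingers": -1,"dx": -5,"dy": -36,"dz": 0,"turn": 0}
    - {"fingers": -1,"dx": -5,"dy": -36,"dz": 0,"turn": 0}
    - {"fingers": -1,"dx": -5,"dy": -36,"dz": 0,"turn": 0}
    - {"fingers": -1,"dx": -5,"dy": -30,"dz": 0,"turn": 0}
    - {"fingers": -1,"dx": 0,"dy": 0,"dz": 0,"turn": 0}
    - {"fingers": -1,"dx": 0,"dy": 0,"dz": 0,"turn": 0}

```text
clock: 10.67
position: [0.4263, -0.2366, 0.1489]
ee_rot: [0.01, 0.811, -0.584, -0.023]
contact_force: [1.0, 0.6, -0.4]
width: 0.0852
```

```bash
cat > st.py <<'E'
from fit import *
from scipy.spatial.transform import Rotation as R
s=get_state(); q=s["ee_rot"]; M=R.from_quat([q[1],q[2],q[3],q[0]]).as_matrix()
P=s["position"]-M[:,2]*.023
print("tool z",M[:,2].round(4),"tool x",M[:,0].round(3),"pos",s["position"].round(4),"realTCP",P.round(4),"F",s["contact_force"].round(1),"w",s["width"].round(4),"qd",np.abs(s["qd"]).max().round(3))
E
python3 st.py
```

```text
Traceback (most recent call last):
  File "st.py", line 5, in <module>
    print("tool z",M[:,2].round(4),"tool x",M[:,0].round(3),"pos",s["position"].round(4),"realTCP",P.round(4),"F",s["contact_force"].round(1),"w",s["width"].round(4),"qd",np.abs(s["qd"]).max().round(3))
                                                                                                                                                  ^^^^^^^^^^^^^^^^
AttributeError: 'float' object has no attribute 'round'
```

Emit:
play_rows:
  series:
    - {"fingers": -1,"dx": 12,"dy": -4,"dz": 0,"turn": 0}
    - {"fingers": -1,"dx": 12,"dy": -4,"dz": 0,"turn": 0}
    - {"fingers": -1,"dx": 0,"dy": 0,"dz": 0,"turn": 0}
    - {"fingers": -1,"dx": 0,"dy": 0,"dz": 0,"turn": 0}

```text
clock: 11.0
position: [0.451, -0.2409, 0.1436]
ee_rot: [0.009, 0.812, -0.584, -0.029]
contact_force: [-0.2, 0.3, 0.4]
width: 0.0855
```

```bash
python3 st.py
```

```text
Traceback (most recent call last):
  File "st.py", line 5, in <module>
    print("tool z",M[:,2].round(4),"tool x",M[:,0].round(3),"pos",s["position"].round(4),"realTCP",P.round(4),"F",s["contact_force"].round(1),"w",s["width"].round(4),"qd",np.abs(s["qd"]).max().round(3))
                                                                                                                                                  ^^^^^^^^^^^^^^^^
AttributeError: 'float' object has no attribute 'round'
```

```bash
sed -i 's/s\["width"\].round(4)/round(float(s["width"]),4)/' st.py; python3 st.py
python3 - <<'E'
from h import *
a=get_image("top");b=get_image("scene")
A=cv2.resize(a["pixels"][170:290,320:440,::-1],(400,400),interpolation=cv2.INTER_CUBIC);B=cv2.resize(b["pixels"][130:250,135:255,::-1],(400,400),interpolation=cv2.INTER_CUBIC)
cv2.imwrite("pics/k1.png",np.hstack([A,B]))
E
```

```text
tool z [-0.0577  0.0185 -0.9982] tool x [ 0.317 -0.948 -0.036] pos [ 0.451  -0.2409  0.1436] realTCP [ 0.4523 -0.2413  0.1666] F [-0.2  0.3  0.4] w 0.0855 qd 0.03
```

View pics/k1.png

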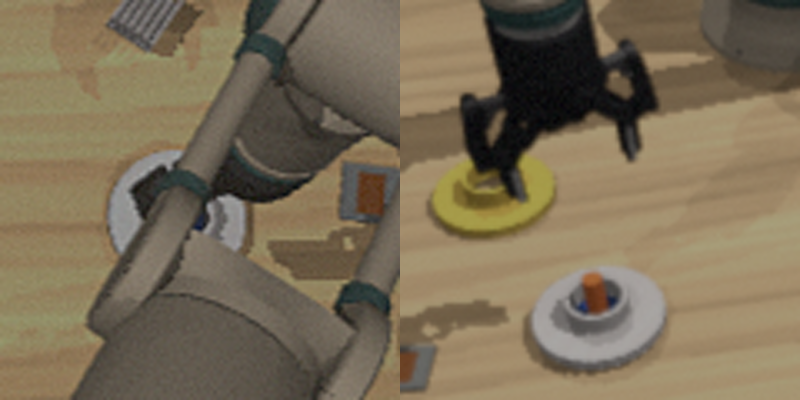

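Emit:
play_rows:
  series:
    - {"fingers": -1,"dx": 0,"dy": 0,"dz": 0,"turn": 0}
    - {"fingers": -1,"dx": 0,"dy": 0,"dz": 0,"turn": 0}
    - {"fingers": -1,"dx": 0,"dy": 0,"dz": 0,"turn": 0}
    - {"fingers": -1,"dx": 0,"dy": 0,"dz": 0,"turn": 0}

```text
clock: 11.43
position: [0.4508, -0.2389, 0.1448]
ee_rot: [0.009, 0.812, -0.582, -0.028]
contact_force: [0.0, -0.4, 0.4]
width: 0.0857
```

```bash
python3 st.py
```

```text
tool z [-0.0567  0.0175 -0.9982] tool x [ 0.32  -0.947 -0.035] pos [ 0.4508 -0.2389  0.1448] realTCP [ 0.4522 -0.2393  0.1678] F [ 0.  -0.4  0.4] w 0.0857 qd 0.008
```

Tips straddle the knob: the scene crop shows them at (518,195) and (632,155), with the knob at (595,290) below. I check the finger midpoint against the calibration.

Run:
```python
from h import *
C=get_image("scene")
for z in(.165,.175,.185,.195):print(z,proj(C,[.4525,-.2415,z]).round(1), ray(C,(187.5,182.5),z).round(4))
```

```text
0.165 [[188.3 186.3]] [ 0.4363 -0.2428  0.165 ]
0.175 [[187.7 183.5]] [ 0.4484 -0.2418  0.175 ]
0.185 [[187.1 180.6]] [ 0.4605 -0.2408  0.185 ]
0.195 [[186.5 177.7]] [ 0.4726 -0.2398  0.195 ]
```

Emit:
play_rows:
  series:
    - {"fingers": -1,"dx": 0,"dy": -6,"dz": -20,"turn": 0}
    - {"fingers": -1,"dx": 0,"dy": 0,"dz": -20,"turn": 0}
    - {"fingers": -1,"dx": 0,"dy": 0,"dz": -15,"turn": 0}
    - {"fingers": -1,"dx": 0,"dy": 0,"dz": 0,"turn": 0}
    - {"fingers": -1,"dx": 0,"dy": 0,"dz": 0,"turn": 0}

```text
clock: 11.9
position: [0.4517, -0.2461, 0.0907]
ee_rot: [0.009, 0.812, -0.583, -0.025]
contact_force: [-0.1, -0.2, 0.4]
width: 0.0853
```

```bash
python3 st.py
```

```text
tool z [-0.0515  0.0138 -0.9986] tool x [ 0.32  -0.947 -0.03 ] pos [ 0.4517 -0.2461  0.0907] realTCP [ 0.4529 -0.2465  0.1137] F [-0.1 -0.2  0.4] w 0.0853 qd 0.021
```

Emit:
play_rows:
  series:
    - {"fingers": -1,"dx": -2,"dy": 0,"dz": -20,"turn": 0}
    - {"fingers": -1,"dx": -1,"dy": 0,"dz": -20,"turn": 0}
    - {"fingers": -1,"dx": 0,"dy": 0,"dz": -18,"turn": 0}
    - {"fingers": -1,"dx": 0,"dy": 0,"dz": -10,"turn": 0}
    - {"fingers": -1,"dx": 0,"dy": 0,"dz": 0,"turn": 0}
    - {"fingers": -1,"dx": 0,"dy": 0,"dz": 0,"turn": 0}

```text
clock: 12.4
position: [0.4528, -0.2494, 0.0272]
ee_rot: [0.009, 0.812, -0.583, -0.019]
contact_force: [0.2, -0.7, 0.3]
width: 0.0852
```

```bash
python3 st.py
```

```text
tool z [-0.0413  0.0065 -0.9991] tool x [ 0.32  -0.947 -0.019] pos [ 0.4528 -0.2494  0.0272] realTCP [ 0.4537 -0.2496  0.0501] F [ 0.2 -0.7  0.3] w 0.0852 qd 0.005
```

Emit:
play_rows:
  series:
    - {"fingers": -1,"dx": -3,"dy": 4,"dz": -5,"turn": 0}
    - {"fingers": -1,"dx": 0,"dy": 0,"dz": -3,"turn": 0}
    - {"fingers": -1,"dx": 0,"dy": 0,"dz": 0,"turn": 0}
    - {"fingers": -1,"dx": 0,"dy": 0,"dz": 0,"turn": 0}

```text
clock: 12.73
position: [0.4517, -0.2465, 0.0221]
ee_rot: [0.009, 0.812, -0.583, -0.015]
contact_force: [0.2, 0.3, -0.4]
width: 0.0851
```

```bash
python3 st.py
python3 - <<'E'
from h import *
b=get_image("scene");save(b,"k2.png",(135,140,255,250),5)
E
```

```text
tool z [-0.0359  0.0026 -0.9994] tool x [ 0.32  -0.947 -0.014] pos [ 0.4517 -0.2465  0.0221] realTCP [ 0.4526 -0.2465  0.0451] F [ 0.2  0.3 -0.4] w 0.0851 qd 0.007
```

View pics/k2.png

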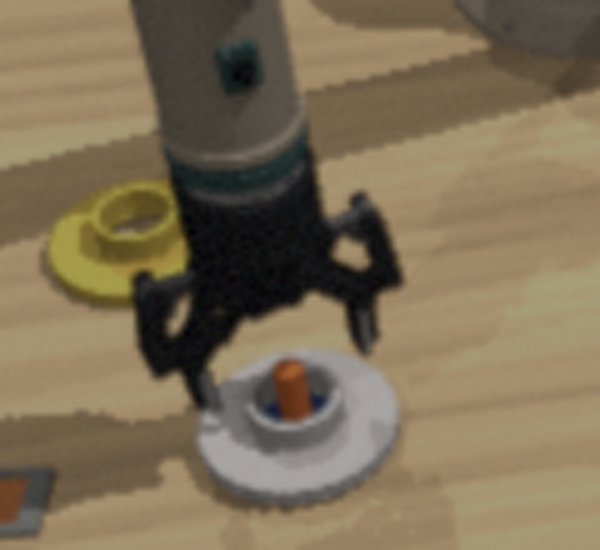

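Fingers straddle the knob evenly: tips at (210,405) and (370,345), knob top at (290,368). Closing.

Emit:
play_rows:
  series:
    - {"fingers": -1,"dx": -1,"dy": 0,"dz": -3,"turn": 0}
    - {"fingers": 1,"dx": 0,"dy": 0,"dz": 0,"turn": 0}
    - {"fingers": 1,"dx": 0,"dy": 0,"dz": 0,"turn": 0}
    - {"fingers": 1,"dx": 0,"dy": 0,"dz": 0,"turn": 0}
    - {"fingers": 1,"dx": 0,"dy": 0,"dz": 0,"turn": 0}
    - {"fingers": 1,"dx": 0,"dy": 0,"dz": 0,"turn": 0}
    - {"fingers": 1,"dx": 0,"dy": 0,"dz": 0,"turn": 0}
    - {"fingers": 1,"dx": 0,"dy": 0,"dz": 0,"turn": 0}
    - {"fingers": 1,"dx": 0,"dy": 0,"dz": 0,"turn": 0}
  squeeze: 50

```text
clock: 13.53
position: [0.4511, -0.2466, 0.0199]
ee_rot: [0.009, 0.812, -0.583, -0.015]
contact_force: [-0.7, 1.4, 1.3]
width: 0.0155
```

```bash
python3 st.py
```

```text
tool z [-0.0348  0.0021 -0.9994] tool x [ 0.32  -0.947 -0.013] pos [ 0.4511 -0.2466  0.0199] realTCP [ 0.4519 -0.2467  0.0428] F [-0.7  1.4  1.3] w 0.0155 qd 0.002
```

Emit:
play_rows:
  series:
    - {"fingers": 1,"dx": 0,"dy": 0,"dz": 8,"turn": 0}
    - {"fingers": 1,"dx": 0,"dy": 0,"dz": 12,"turn": 0}
    - {"fingers": 1,"dx": 0,"dy": 0,"dz": 14,"turn": 0}
    - {"fingers": 1,"dx": 0,"dy": 0,"dz": 14,"turn": 0}
    - {"fingers": 1,"dx": 0,"dy": 0,"dz": 14,"turn": 0}
    - {"fingers": 1,"dx": 0,"dy": 0,"dz": 14,"turn": 0}
    - {"fingers": 1,"dx": 0,"dy": 0,"dz": 14,"turn": 0}
    - {"fingers": 1,"dx": 0,"dy": 0,"dz": 14,"turn": 0}
    - {"fingers": 1,"dx": 0,"dy": 0,"dz": 14,"turn": 0}
    - {"fingers": 1,"dx": 0,"dy": 0,"dz": 10,"turn": 0}
    - {"fingers": 1,"dx": 0,"dy": 0,"dz": 0,"turn": 0}
    - {"fingers": 1,"dx": 0,"dy": 0,"dz": 0,"turn": 0}

```text
clock: 14.53
position: [0.4463, -0.244, 0.1528]
ee_rot: [0.01, 0.812, -0.583, -0.02]
contact_force: [-0.6, 0.4, -2.8]
width: 0.0157
```

```bash
python3 st.py
python3 - <<'E'
from h import *
b=get_image("scene"); 
for m in masks_of(b,"outer_lid")[:3]: print(m["p"],m["xy"],m["region"].sum(),ray(b,m["xy"],.12).round(3))
save(b,"k3.png",(110,100,270,250),4)
E
```

```text
tool z [-0.043  0.007 -0.999] tool x [ 0.32  -0.947 -0.02 ] pos [ 0.4463 -0.244   0.1528] realTCP [ 0.4473 -0.2441  0.1758] F [-0.6  0.4 -2.8] w 0.0157 qd 0.013
0.92 [110.6, 213.3] 866 [ 0.468 -0.453  0.12 ]
0.69 [139.2, 240.9] 231 [ 0.583 -0.375  0.12 ]
0.63 [186.7, 193.4] 890 [ 0.429 -0.251  0.12 ]
```

View pics/k3.png

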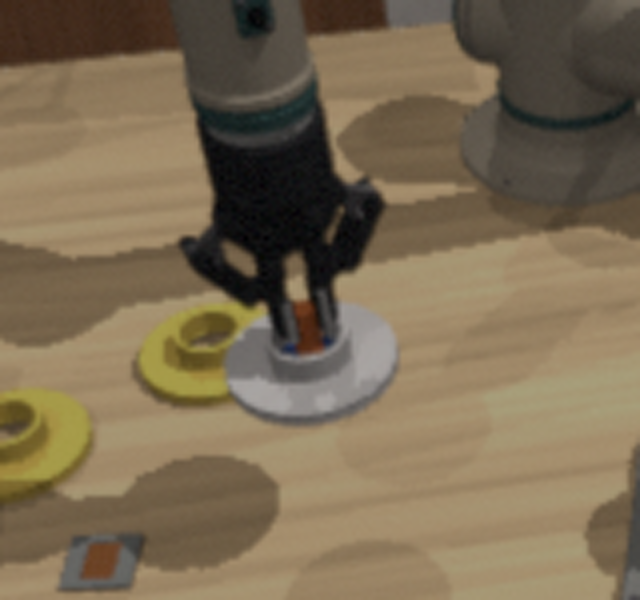

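The pair is lifted together, nested and level, and the yellow look-alikes are untouched. Measured load is 2.8 N, which is both lids. I fit the tin rim precisely while moving over.

Emit:
play_rows:
  series:
    - {"fingers": 1,"dx": 3,"dy": 10,"dz": 0,"turn": 0}
    - {"fingers": 1,"dx": 6,"dy": 20,"dz": 0,"turn": 0}
    - {"fingers": 1,"dx": 7,"dy": 22,"dz": 0,"turn": 0}
    - {"fingers": 1,"dx": 7,"dy": 22,"dz": 0,"turn": 0}
    - {"fingers": 1,"dx": 7,"dy": 22,"dz": 0,"turn": 0}
    - {"fingers": 1,"dx": 7,"dy": 22,"dz": 0,"turn": 0}
    - {"fingers": 1,"dx": 7,"dy": 22,"dz": 0,"turn": 0}
    - {"fingers": 1,"dx": 7,"dy": 22,"dz": 0,"turn": 0}
    - {"fingers": 1,"dx": 5,"dy": 14,"dz": 0,"turn": 0}
    - {"fingers": 1,"dx": 0,"dy": 0,"dz": 0,"turn": 0}
    - {"fingers": 1,"dx": 0,"dy": 0,"dz": 0,"turn": 0}

```text
clock: 15.55
position: [0.4977, -0.0509, 0.1422]
ee_rot: [0.01, 0.811, -0.584, -0.031]
contact_force: [-0.4, -0.2, -3.2]
width: 0.0157
```

```bash
cat > ring.py <<'E'
from fit import *
from scipy.optimize import minimize
from scipy.ndimage import map_coordinates
a=np.linspace(0,2*np.pi,180,endpoint=False)
def circ(x,y,z,r,n=(0,0,1)):
    n=np.array(n)/np.linalg.norm(n); e=np.cross(n,[0,1,0]); e/=np.linalg.norm(e); f=np.cross(n,e)
    return np.array([x,y,z])+r*(np.outer(np.cos(a),e)+np.outer(np.sin(a),f))
def grad(im):
    g=cv2.GaussianBlur(im["pixels"],(0,0),1.0).astype(np.float32)
    G=sum(np.hypot(cv2.Sobel(g[...,i],-1,1,0),cv2.Sobel(g[...,i],-1,0,1)) for i in range(3)); return np.minimum(G,250)
def fitc(ims,x0,rings,n=(0,0,1)):
    Gs=[grad(i) for i in ims]
    def score(p): return -np.mean([map_coordinates(G,proj(i,circ(p[0],p[1],z,r,n)).T[::-1],order=1).mean() for i,G in zip(ims,Gs) for r,z in rings])
    g=[(score((x0[0]+dx,x0[1]+dy)),dx,dy) for dx in np.arange(-.010,.0101,.001) for dy in np.arange(-.010,.0101,.001)]
    s,dx,dy=min(g); m=minimize(score,(x0[0]+dx,x0[1]+dy),method="Nelder-Mead",options=dict(initial_simplex=[(x0[0]+dx,x0[1]+dy),(x0[0]+dx+.001,x0[1]+dy),(x0[0]+dx,x0[1]+dy+.001)]))
    return m.x.round(4),round(m.fun,1),round(score(x0),1)
E
python3 st.py
python3 - <<'E'
from ring import *
T=get_image("top");C=get_image("scene")
for ims in([T],[C],[T,C]): print(fitc(ims,(.530,.0232),[(.049,.067),(.046,.067)]),fitc(ims,(.530,.0232),[(.049,.067)]))
s=get_state()["position"]
for ims in([C],[T],[T,C]): print("lid",fitc(ims,(s[0]+.001,s[1]),[(.0585,s[2]-.0199+.0175)]), fitc(ims,(s[0]+.001,s[1]),[(.0585,s[2]-.0199+.006)]))
E
```

```text
tool z [-0.062   0.0191 -0.9979] tool x [ 0.316 -0.948 -0.038] pos [ 0.4977 -0.0509  0.1422] realTCP [ 0.4991 -0.0513  0.1651] F [-0.4 -0.2 -3.2] w 0.0157 qd 0.035
(array([0.5283, 0.0219]), np.float64(-176.4), np.float32(-168.7)) (array([0.5278, 0.0204]), np.float64(-172.2), np.float32(-139.4))
(array([0.5232, 0.0206]), np.float64(-197.2), np.float32(-165.5)) (array([0.5201, 0.0198]), np.float64(-189.2), np.float32(-152.6))
(array([0.5268, 0.0213]), np.float64(-180.5), np.float32(-167.1)) (array([0.526 , 0.0205]), np.float64(-178.0), np.float32(-146.0))
lid (array([ 0.4944, -0.0522]), np.float64(-205.5), np.float32(-198.3)) (array([ 0.4823, -0.0499]), np.float64(-208.7), np.float32(-170.9))
lid (array([ 0.4975, -0.0519]), np.float64(-185.9), np.float32(-184.6)) (array([ 0.4991, -0.0528]), np.float64(-186.8), np.float32(-186.1))
lid (array([ 0.4969, -0.0522]), np.float64(-194.0), np.float32(-191.4)) (array([ 0.4979, -0.0533]), np.float64(-181.5), np.float32(-178.5))
```

Emit:
play_rows:
  series:
    - {"fingers": 1,"dx": 4,"dy": 10,"dz": 2,"turn": 0}
    - {"fingers": 1,"dx": 4,"dy": 10,"dz": 1,"turn": 0}
    - {"fingers": 1,"dx": 4,"dy": 10,"dz": 1,"turn": 0}
    - {"fingers": 1,"dx": 4,"dy": 10,"dz": 1,"turn": 0}
    - {"fingers": 1,"dx": 4,"dy": 10,"dz": 1,"turn": 0}
    - {"fingers": 1,"dx": 4,"dy": 10,"dz": 1,"turn": 0}
    - {"fingers": 1,"dx": 4,"dy": 10,"dz": 1,"turn": 0}
    - {"fingers": 1,"dx": 2,"dy": 5,"dz": 0,"turn": 0}
    - {"fingers": 1,"dx": 0,"dy": 0,"dz": 0,"turn": 0}
    - {"fingers": 1,"dx": 0,"dy": 0,"dz": 0,"turn": 0}

```text
clock: 16.48
position: [0.5309, 0.0297, 0.1512]
ee_rot: [0.01, 0.81, -0.586, -0.03]
contact_force: [-0.1, -0.2, -2.6]
width: 0.0162
```

```bash
python3 st.py
cat > lid.py <<'E'
from ring import *
from scipy.spatial.transform import Rotation as R
T=get_image("top");C=get_image("scene");st=get_state();s=st["position"];q=st["ee_rot"]; M=R.from_quat([q[1],q[2],q[3],q[0]]).as_matrix()
n=-M[:,2]; b=s-np.array([0,0,.0199])   # inner origin estimate
for nm,N in(("tilt",n),("flat",np.array([0,0,1.]))):
    for ims in([T],[C],[T,C]): 
        c=b+N*.0175; f=fitc(ims,c[:2],[(.0585,c[2])],N); print(nm,"plug centre",(f[0]-N[:2]*.0175).round(4),f[1:])
E
python3 lid.py
```

```text
tool z [-0.0609  0.0192 -0.998 ] tool x [ 0.312 -0.95  -0.037] pos [0.5309 0.0297 0.1512] realTCP [0.5323 0.0293 0.1742] F [-0.1 -0.2 -2.6] w 0.0162 qd 0.017
tilt plug centre [0.53  0.033] (np.float64(-176.3), np.float32(-161.6))
tilt plug centre [0.528  0.0272] (np.float64(-193.2), np.float32(-186.6))
tilt plug centre [0.5293 0.029 ] (np.float64(-174.8), np.float32(-174.1))
flat plug centre [0.5316 0.0328] (np.float64(-175.4), np.float32(-161.8))
flat plug centre [0.5299 0.027 ] (np.float64(-196.1), np.float32(-191.6))
flat plug centre [0.5311 0.029 ] (np.float64(-176.9), np.float32(-176.7))
```

Emit:
play_rows:
  series:
    - {"fingers": 1,"dx": -2,"dy": -4,"dz": -8,"turn": 0}
    - {"fingers": 1,"dx": -1,"dy": -2,"dz": -10,"turn": 0}
    - {"fingers": 1,"dx": 0,"dy": 0,"dz": -10,"turn": 0}
    - {"fingers": 1,"dx": 0,"dy": 0,"dz": -10,"turn": 0}
    - {"fingers": 1,"dx": 0,"dy": 0,"dz": -8,"turn": 0}
    - {"fingers": 1,"dx": 0,"dy": 0,"dz": 0,"turn": 0}
    - {"fingers": 1,"dx": 0,"dy": 0,"dz": 0,"turn": 0}

```text
clock: 17.17
position: [0.5243, 0.0196, 0.0987]
ee_rot: [0.012, 0.808, -0.588, -0.032]
contact_force: [0.7, -0.6, -3.2]
width: 0.0158
```

```bash
python3 st.py; python3 lid.py
```

```text
tool z [-0.0657  0.0185 -0.9977] tool x [ 0.307 -0.951 -0.038] pos [0.5243 0.0196 0.0987] realTCP [0.5259 0.0192 0.1216] F [ 0.7 -0.6 -3.2] w 0.0158 qd 0.025
tilt plug centre [0.5109 0.0293] (np.float64(-137.0), np.float32(-122.8))
tilt plug centre [0.5257 0.0171] (np.float64(-210.9), np.float32(-205.5))
tilt plug centre [0.5246 0.0187] (np.float64(-165.3), np.float32(-164.1))
flat plug centre [0.5125 0.0288] (np.float64(-137.1), np.float32(-122.3))
flat plug centre [0.5278 0.0174] (np.float64(-214.7), np.float32(-209.9))
flat plug centre [0.5273 0.0182] (np.float64(-167.2), np.float32(-166.1))
```

Emit:
play_rows:
  series:
    - {"fingers": 1,"dx": 1,"dy": 3,"dz": -3,"turn": 0}
    - {"fingers": 1,"dx": 0,"dy": 0,"dz": -3,"turn": 0}
    - {"fingers": 1,"dx": 0,"dy": 0,"dz": -2,"turn": 0}
    - {"fingers": 1,"dx": 0,"dy": 0,"dz": 0,"turn": 0}

```text
clock: 17.6
position: [0.5274, 0.0231, 0.092]
ee_rot: [0.011, 0.808, -0.588, -0.03]
contact_force: [-0.3, 0.9, -3.7]
width: 0.0159
```

```bash
python3 st.py; python3 lid.py
```

```text
tool z [-0.0609  0.0182 -0.998 ] tool x [ 0.307 -0.951 -0.036] pos [0.5274 0.0231 0.092 ] realTCP [0.5288 0.0226 0.1149] F [-0.3  0.9 -3.7] w 0.0159 qd 0.006
tilt plug centre [0.5163 0.0342] (np.float64(-126.8), np.float32(-118.6))
tilt plug centre [0.5273 0.0209] (np.float64(-213.9), np.float32(-209.3))
tilt plug centre [0.5272 0.0218] (np.float64(-165.2), np.float32(-163.9))
flat plug centre [0.5177 0.0337] (np.float64(-126.1), np.float32(-117.7))
flat plug centre [0.5307 0.0203] (np.float64(-218.6), np.float32(-213.5))
flat plug centre [0.5296 0.0217] (np.float64(-167.4), np.float32(-165.6))
```

Emit:
play_rows:
  series:
    - {"fingers": 1,"dx": -1,"dy": 0,"dz": -3,"turn": 0}
    - {"fingers": 1,"dx": 0,"dy": 0,"dz": -3,"turn": 0}
    - {"fingers": 1,"dx": 0,"dy": 0,"dz": -2,"turn": 0}
    - {"fingers": 1,"dx": 0,"dy": 0,"dz": 0,"turn": 0}

```text
clock: 18.03
position: [0.5272, 0.023, 0.0841]
ee_rot: [0.01, 0.808, -0.588, -0.029]
contact_force: [-0.1, 0.5, -2.4]
width: 0.016
```

Emit:
play_rows:
  series:
    - {"fingers": 1,"dx": 0,"dy": 0,"dz": -3,"turn": 0}
    - {"fingers": 1,"dx": 0,"dy": 0,"dz": -2,"turn": 0}
    - {"fingers": 1,"dx": 0,"dy": 0,"dz": -1,"turn": 0}

```text
clock: 18.28
position: [0.53, 0.0241, 0.0798]
ee_rot: [0.007, 0.808, -0.588, -0.027]
contact_force: [0.2, -1.1, -1.3]
width: 0.0158
```

```bash
python3 st.py; python3 lid.py
```

```text
tool z [-0.0521  0.02   -0.9984] tool x [ 0.307 -0.951 -0.035] pos [0.53   0.0241 0.0798] realTCP [0.5312 0.0236 0.1028] F [ 0.2 -1.1 -1.3] w 0.0158 qd 0.026
tilt plug centre [0.5191 0.0236] (np.float64(-128.6), np.float32(-113.6))
tilt plug centre [0.5291 0.0221] (np.float64(-213.2), np.float32(-210.7))
tilt plug centre [0.5213 0.0228] (np.float64(-165.7), np.float32(-162.1))
flat plug centre [0.5207 0.0235] (np.float64(-127.5), np.float32(-113.1))
flat plug centre [0.5292 0.0222] (np.float64(-214.4), np.float32(-212.8))
flat plug centre [0.5239 0.0225] (np.float64(-165.6), np.float32(-162.9))
```

The chamfer is centring it, shifting +3 mm in x as contact begins. Continuing gently.

Emit:
play_rows:
  series:
    - {"fingers": 1,"dx": 1,"dy": 0,"dz": -2,"turn": 0}
    - {"fingers": 1,"dx": 0,"dy": 0,"dz": -2,"turn": 0}
    - {"fingers": 1,"dx": 0,"dy": 0,"dz": -2,"turn": 0}

```text
clock: 18.63
position: [0.5295, 0.0247, 0.0767]
ee_rot: [0.008, 0.808, -0.588, -0.028]
contact_force: [-3.8, 0.6, 17.5]
width: 0.0162
```

Emit:
play_rows:
  series:
    - {"fingers": 1,"dx": 0,"dy": 0,"dz": -3,"turn": 0}
    - {"fingers": 1,"dx": 0,"dy": 0,"dz": -3,"turn": 0}

```text
clock: 18.8
position: [0.5296, 0.0247, 0.0767]
ee_rot: [0.007, 0.808, -0.588, -0.027]
contact_force: [-5.9, 2.6, 18.4]
width: 0.0157
```

```bash
python3 st.py
```

```text
tool z [-0.0529  0.0201 -0.9984] tool x [ 0.307 -0.951 -0.035] pos [0.5296 0.0247 0.0767] realTCP [0.5308 0.0242 0.0996] F [-5.9  2.6 18.4] w 0.0157 qd 0.017
```

Reported height matches fully seated (inner origin at .0568) with firm upward force. Relax, then release.

Emit:
play_rows:
  series:
    - {"fingers": 1,"dx": 0,"dy": 0,"dz": 1,"turn": 0}
    - {"fingers": 1,"dx": 0,"dy": 0,"dz": 0,"turn": 0}
    - {"fingers": 0.5,"dx": 0,"dy": 0,"dz": 0,"turn": 0}
    - {"fingers": 0.3,"dx": 0,"dy": 0,"dz": 0,"turn": 0}
    - {"fingers": -1,"dx": 0,"dy": 0,"dz": 0,"turn": 0}
    - {"fingers": -1,"dx": 0,"dy": 0,"dz": 0,"turn": 0}
    - {"fingers": -1,"dx": 0,"dy": 0,"dz": 0,"turn": 0}
    - {"fingers": -1,"dx": 0,"dy": 0,"dz": 0,"turn": 0}
    - {"fingers": -1,"dx": 0,"dy": 0,"dz": 0,"turn": 0}
    - {"fingers": -1,"dx": 0,"dy": 0,"dz": 0,"turn": 0}

```text
clock: 19.63
position: [0.5299, 0.0237, 0.0779]
ee_rot: [0.008, 0.809, -0.588, -0.027]
contact_force: [-0.1, -0.3, 0.8]
width: 0.0853
```

```bash
python3 st.py
python3 - <<'E'
from ring import *
C=get_image("scene");T=get_image("top")
print("seated, scene:",fitc([C],(.53,.0235),[(.0585,.057+.0175)])," high:",fitc([C],(.53,.0235),[(.0585,.067+.0175)]))
m=colour(C,"orange"); y,x=np.nonzero(m); k=(np.hypot(x-310,y-210)<40); print("orange",x[k].min(),x[k].max(),y[k].min(),y[k].max()); print(proj(C,[[.53,.0235,.117],[.527,.0213,.117]]))
E
```

```text
tool z [-0.0525  0.0184 -0.9984] tool x [ 0.308 -0.951 -0.034] pos [0.5299 0.0237 0.0779] realTCP [0.5311 0.0233 0.1008] F [-0.1 -0.3  0.8] w 0.0853 qd 0.002
seated, scene: (array([0.5323, 0.0236]), np.float64(-230.1), np.float32(-228.2))  high: (array([0.5415, 0.0207]), np.float64(-228.1), np.float32(-196.3))
orange 289 291 204 206
[[290.29229767 204.94296344]
 [289.26325626 204.31366189]]
```

Fit says seated at about (.531,.0235), knob free. Turn the jaws so the residual tool tilt lies about the jaw axis and cannot tip the lid.

Emit:
play_rows:
  series:
    - {"fingers": -1,"dx": 0,"dy": 0,"dz": 2,"turn": -0.1}
    - {"fingers": -1,"dx": 0,"dy": 0,"dz": 0,"turn": -0.1}
    - {"fingers": -1,"dx": 0,"dy": 0,"dz": 0,"turn": -0.1}
    - {"fingers": -1,"dx": 0,"dy": 0,"dz": 0,"turn": -0.1}
    - {"fingers": -1,"dx": 0,"dy": 0,"dz": 0,"turn": -0.1}
    - {"fingers": -1,"dx": 0,"dy": 0,"dz": 0,"turn": -0.1}
    - {"fingers": -1,"dx": 0,"dy": 0,"dz": 0,"turn": 0}
    - {"fingers": -1,"dx": 0,"dy": 0,"dz": 0,"turn": 0}

```text
clock: 20.4
position: [0.5301, 0.0238, 0.0801]
ee_rot: [0.001, -0.588, 0.808, 0.028]
contact_force: [0.0, -0.0, 0.0]
width: 0.0852
```

```bash
python3 st.py
```

```text
tool z [-0.0314  0.0457 -0.9985] tool x [-0.308 -0.951 -0.034] pos [0.5301 0.0238 0.0801] realTCP [0.5308 0.0227 0.1031] F [ 0. -0.  0.] w 0.0852 qd 0.013
```

Emit:
play_rows:
  series:
    - {"fingers": -1,"dx": 0,"dy": 1,"dz": -8,"turn": 0}
    - {"fingers": -1,"dx": 0,"dy": 0,"dz": -8,"turn": 0}
    - {"fingers": -1,"dx": 0,"dy": 0,"dz": -7,"turn": 0}
    - {"fingers": -1,"dx": 0,"dy": 0,"dz": -4,"turn": 0}
    - {"fingers": -1,"dx": 0,"dy": 0,"dz": 0,"turn": 0}
    - {"fingers": -1,"dx": 0,"dy": 0,"dz": 0,"turn": 0}

```text
clock: 20.9
position: [0.5294, 0.0252, 0.0493]
ee_rot: [0.0, -0.591, 0.806, 0.028]
contact_force: [0.3, 0.1, 0.7]
width: 0.0851
```

```bash
python3 st.py;  python3 - <<'E'
from h import *
b=get_image("scene");save(b,"c1.png",(230,140,350,260),5)
E
```

```text
tool z [-0.0334  0.0457 -0.9984] tool x [-0.301 -0.953 -0.033] pos [0.5294 0.0252 0.0493] realTCP [0.5302 0.0242 0.0723] F [0.3 0.1 0.7] w 0.0851 qd 0.013
```

View pics/c1.png

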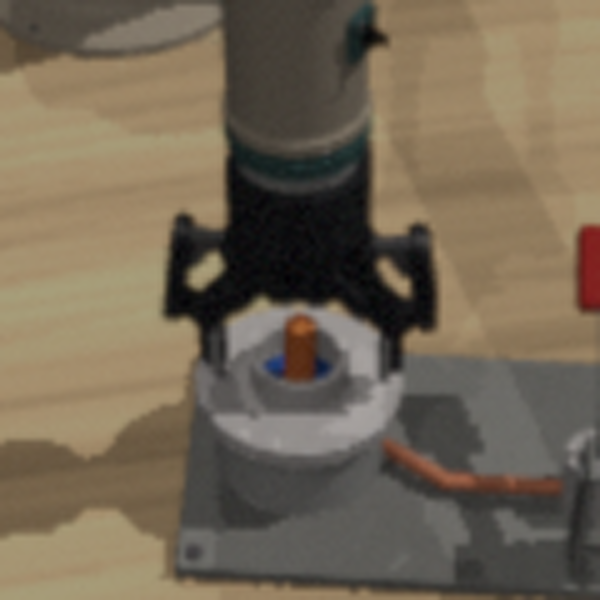

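Both lids are seated level on the tin. The open fingers at (212,370) and (392,370) straddle the collar centred near x 300. Close on the collar.

Emit:
play_rows:
  series:
    - {"fingers": -1,"dx": 1,"dy": -1,"dz": -2,"turn": 0}
    - {"fingers": 1,"dx": 0,"dy": 0,"dz": 0,"turn": 0}
    - {"fingers": 1,"dx": 0,"dy": 0,"dz": 0,"turn": 0}
    - {"fingers": 1,"dx": 0,"dy": 0,"dz": 0,"turn": 0}
    - {"fingers": 1,"dx": 0,"dy": 0,"dz": 0,"turn": 0}
    - {"fingers": 1,"dx": 0,"dy": 0,"dz": 0,"turn": 0}
    - {"fingers": 1,"dx": 0,"dy": 0,"dz": 0,"turn": 0}
  squeeze: 35

```text
clock: 21.53
position: [0.532, 0.0229, 0.05]
ee_rot: [0.001, -0.591, 0.806, 0.026]
contact_force: [0.3, 0.7, -1.5]
width: 0.0552
```

```bash
python3 st.py
```

```text
tool z [-0.0298  0.0435 -0.9986] tool x [-0.3   -0.953 -0.033] pos [0.532  0.0229 0.05  ] realTCP [0.5326 0.0219 0.073 ] F [ 0.3  0.7 -1.5] w 0.0552 qd 0.003
```

Collar held (55 mm). Lift slowly straight up.

Emit:
play_rows:
  series:
    - {"fingers": 1,"dx": 0,"dy": 0,"dz": 3,"turn": 0}
    - {"fingers": 1,"dx": 0,"dy": 0,"dz": 4,"turn": 0}
    - {"fingers": 1,"dx": 0,"dy": 0,"dz": 4,"turn": 0}
    - {"fingers": 1,"dx": 0,"dy": 0,"dz": 4,"turn": 0}
    - {"fingers": 1,"dx": 0,"dy": 0,"dz": 4,"turn": 0}
    - {"fingers": 1,"dx": 0,"dy": 0,"dz": 6,"turn": 0}
    - {"fingers": 1,"dx": 0,"dy": 0,"dz": 6,"turn": 0}
    - {"fingers": 1,"dx": 0,"dy": 0,"dz": 6,"turn": 0}
    - {"fingers": 1,"dx": 0,"dy": 0,"dz": 0,"turn": 0}

```text
clock: 22.28
position: [0.5314, 0.0233, 0.0903]
ee_rot: [0.001, -0.591, 0.806, 0.027]
contact_force: [-0.0, -0.2, -1.9]
width: 0.0553
```

```bash
python3 st.py
```

```text
tool z [-0.0309  0.044  -0.9986] tool x [-0.3   -0.953 -0.033] pos [0.5314 0.0233 0.0903] realTCP [0.5321 0.0223 0.1132] F [-0.  -0.2 -1.9] w 0.0553 qd 0.005
```

Emit:
play_rows:
  series:
    - {"fingers": 1,"dx": 0,"dy": 0,"dz": 8,"turn": 0}
    - {"fingers": 1,"dx": 0,"dy": 0,"dz": 10,"turn": 0}
    - {"fingers": 1,"dx": 0,"dy": 0,"dz": 10,"turn": 0}
    - {"fingers": 1,"dx": 0,"dy": 0,"dz": 10,"turn": 0}
    - {"fingers": 1,"dx": 0,"dy": 0,"dz": 10,"turn": 0}
    - {"fingers": 1,"dx": 0,"dy": 0,"dz": 8,"turn": 0}
    - {"fingers": 1,"dx": 0,"dy": 0,"dz": 4,"turn": 0}
    - {"fingers": 1,"dx": 0,"dy": 0,"dz": 0,"turn": 0}
    - {"fingers": 1,"dx": 0,"dy": 0,"dz": 0,"turn": 0}
    - {"fingers": 1,"dx": 0,"dy": 0,"dz": 0,"turn": 0}
    - {"fingers": 1,"dx": 0,"dy": 0,"dz": 0,"turn": 0}

```text
clock: 23.2
position: [0.5309, 0.0233, 0.1576]
ee_rot: [0.001, -0.591, 0.806, 0.026]
contact_force: [0.4, 0.1, -1.4]
width: 0.0558
```

```bash
python3 st.py
python3 - <<'E'
from ring import *
C=get_image("scene"); s=get_state()["position"]; save(C,"end.png",(230,100,350,260),4)
print("outer",fitc([C],s[:2],[(.0585,s[2]+.013+.0115)]))
print("inner seated?",fitc([C],(.53,.0235),[(.053,.071)]),"if 10 high",fitc([C],(.53,.0235),[(.053,.081)]))
h=cv2.cvtColor(C["pixels"],cv2.COLOR_RGB2HSV); m=(h[...,0]>105)&(h[...,0]<128)&(h[...,1]>130)&(h[...,2]>50); m[:, :250]=0;m[:,340:]=0;m[:190]=0;m[250:]=0
y,x=np.nonzero(m); print("blue",x.min(),x.max(),y.min(),y.max(),m.sum()); q=proj(C,circ(.53,.0235,.071,.053)); print(q.min(0),q.max(0))
E
```

```text
tool z [-0.0297  0.0438 -0.9986] tool x [-0.3   -0.953 -0.033] pos [0.5309 0.0233 0.1576] realTCP [0.5315 0.0223 0.1806] F [ 0.4  0.1 -1.4] w 0.0558 qd 0.007
outer (array([0.538 , 0.0202]), np.float64(-214.1), np.float32(-184.7))
inner seated? (array([0.5285, 0.0222]), np.float64(-238.5), np.float32(-233.9)) if 10 high (array([0.5372, 0.0197]), np.float64(-238.1), np.float32(-185.8))
blue 272 307 205 230 648
[271.08815786 203.73598499] [308.68312732 230.59211757]
```

The blue disc's extent (columns 272–307, rows 205–230) matches the seated prediction (271–309, 204–231). The measured load is 1.4 N, the outer lid alone. Handing in.

```bash
python3 -c "
from rig import *
print(sign_off())"
```

```text
the job is handed in; nothing more can be done
None
```

I did the whole job and handed it in at about 23 s on the robot's clock. `sign_off` gives no verdict, so the results below are from my own checks.

**What I did**
- **Pump:** I gave the lever four full strokes, with images confirming it right down on the first three and back up on three of the four returns. I did not image the fourth bottom or the first return before the extra strokes.
- **Seating the lids:** I carried the nested pair by the orange knob and lowered it onto the tin. The chamfer centred it, the height reading matched fully seated, and I let the knob go. A picture then showed both lids level on the tin.
- **Lifting the outer lid:** I took the aluminium lid by its collar and raised it straight up. It is held still about 10 cm above the rim.

**Last checks**
- The gripper is 56 mm open on the collar and carries 1.4 N, which is the outer lid alone. The tool tilt is about 0.05 rad.
- The blue disc's outline in the image matches the seated position to about 1–2 pixels.

**What disagreed**
- **Tool height:** The real fingertips stood about 30 mm higher than the reported pose. Because of this my first press only took the lever about two thirds of the way down. I measured the offset from the image and from contact, and corrected for it.
- **Tool tilt:** It drifted by up to about 0.07 rad during moves, and I could not command it back.
- **Final image fit:** The single-camera fit of the raised outer lid was about 7 mm off the arm's reading, within the uncertainty in its height. The twelve-picture limit stopped me viewing the final picture.
- **Bystanders:** I did not measure them at the end.

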